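Find the rocking caddy cover and press it home

ROBOT

A 6-joint arm with a two-finger parallel gripper is mounted at the origin on a cart in front of the work surface, level with it; the furniture and walls round the work are solid. World frame = base frame: x ahead of the robot, y to its left, z up, the work surface at z = 0. Lengths are in mm, angles in rad, forces in N, time in s.
With the tool pointing down it reaches from about 325 to 875 mm from the base axis. Payload 4.4 kg.
Tool frame: the origin (TCP) lies on the centre line of the jaws, within the pads' length; the fingertips stand ahead of it and the grasp point (between the pads) lies 6 mm ahead of it (ctrl.tcp_to_tips is the z of the fingertips in the tool frame, in mm); z points along the fingers, y is the direction in which the jaws open and shut (so a half turn about z gives the same grasp; the last joint's range is limited). The gripper opens to 85 mm and grips with 20 to 120 N. Pads are 22 mm wide; open, the fingers measure 114 mm over their backs; the gripper's body (76 mm by 85 mm) begins 54 mm behind the grasp point. The pads swing forward as they close: fully open they stand 13 mm farther back than shut.
Start: joints at [1.181, 0.207, 1.542, -0, 1.393, -0.15], TCP at [136.018, 558.683, 256.282] pointing down, gripper open.
Joint ranges: [-2.73, 2.73], [-0.86, 2.22], [0.23, 2.46], [-1.11, 4.25], [0.08, 2.63], [-2.82, 2.82]. Speed limits (rad/s): [2.79, 2.79, 3.14, 3.14, 3.14, 3.14].

INTERFACE

Orientations are given as a 3x3 rotation matrix whose columns are the frame's x, y, z axes.
In Python, from plant import ctrl, sensors, optics gives the robot as it stands. Calls block until the motion is done:
- ctrl.move_ptp(position, orientation): joint-space move of the TCP to a pose.
- ctrl.move_l(position, rot=None, vel=150, threshold=None): straight line of the TCP; rot=None keeps the orientation; vel is the mean speed in mm/s. With threshold (N) it stops when the force on the tool has changed by that much, and returns True; else False.
- ctrl.set_joints(angles): joint-space move.
- ctrl.gripper_to(opening, force=None): finger opening in mm; force is the grip in N (None keeps the last); returns when the fingers have stopped.
- ctrl.hold(seconds).
- ctrl.solve_ik(position, orientation): joint angles nearest the present ones, or None.
- sensors.read_state(): the state.
- optics.grab_frame(name): name is "scene" or "top" or "wrist"; returns (picture, depth): 420x560x3 uint8, red, green, blue; 420x560 float32, mm along the optical axis (not along the pixel's ray), 0 where there is no reading.
- optics.camera_params(name): a dict with "mtx" (3x3 intrinsics, pixels), "R" (3x3) and "t" (3): a world point X has camera coordinates R X + t; the wrist camera has in their place "T_tool_cam" (4x4, takes a point from camera to tool coordinates, whose origin is the TCP and whose axes are the flange's). Camera axes: x right, y down, z forward; pixel columns grow to the right and rows downward; lengths in mm; the calibration is good to about 2 mm. The wrist camera is an equidistant fisheye: a pixel r from the principal point sees the ray r / f radians off the axis. A picture is of the moment at which its call begins: read the wrist's pose just before it. camera_params takes no time and is no camera call.
A pose or a line that the arm cannot do raises ctrl.MotionError and nothing moves.
- ctrl.finish_job(): hands the job in, once; it reports no verdict.
The state is a dict: "t": time; "q": joint angles; "qvel": joint speeds; "tau": joint torques, N m; "eef_pos": TCP position; "eef_rot": TCP orientation; "force": force on the tool from outside, world axes, zero at the start; "wrist_torque": the same for the moment, N m; "grip_width": finger opening in mm.
Only numpy, scipy, OpenCV 4.12 (cv2) and the standard library are available. Lean on these libraries where they do the work, as an engineer would, in place of code of your own. Each camera call takes 0.05 s, during which the arm holds its last target. There are 200 camera calls.

TASK

One of the four wooden covers of the white toppings caddy is not seated. Press near the edge of one cover after another until you find the one that rocks, then push down on the middle of that cover until it is fully home and sits level. Only press: do not pick up or lift any cover, leave everything standing beside the caddy where it is, and take the hand away at the end.

Things in the scene. Friction and masses are not known exactly. Their poses are not given: they have to be found in the camera images.
- caddy: fixed white square toppings caddy, 219 x 219 mm, upper deck 50 mm above the table; origin at the centre of its underside, z up, x and y along its sides. Four square wells at x = +-52, y = +-52 mm of its frame, one wooden cover in each. Three covers rest firmly (they yield under 1 mm) on a frame under their edges; one (any) stands only on a stiff stud 14 mm across under its middle.
- cover_1_top (a point): centre of the upper face (marked by a brass dot) of the far left cover, at x = +52, y = +52 mm of the caddy; z up out of the face, x, y along its edges. Loose wood, 87 x 87 mm, 20 mm thick, 7 to 11 mm proud of the deck, 2 mm play each side.
- cover_2_top (a point): centre of the upper face (marked by a brass dot) of the far right cover, at x = +52, y = -52 mm of the caddy; z up out of the face, x, y along its edges. Same size. All four start level; their seals differ in thickness, so height does not tell which is unseated.
- cover_3_top (a point): centre of the upper face (marked by a brass dot) of the near left cover, at x = -52, y = +52 mm of the caddy; z up out of the face, x, y along its edges. Same size. Pressed with 2 N or more within 16 mm of an edge, the unseated cover tips by about 0.16 rad (the pressed edge sinks 6 mm, the opposite one rises about 8 mm) and falls back when let go.
- cover_4_top (a point): centre of the upper face (marked by a brass dot) of the near right cover, at x = -52, y = -52 mm of the caddy; z up out of the face, x, y along its edges. Same size. Pressed at its middle with more than about 12 N, the unseated cover sinks 6 mm onto its frame and stays.
- salt_shaker: glass shaker with a grey metal cap, 44 mm across, 90 mm tall; a bystander standing loose beside the caddy, origin at the centre of its underside, z up.
- apple: red apple, 70 mm across, 65 mm tall; a bystander standing loose beside the caddy, origin at the centre of its underside, z up.
- jam_tub: small portion tub of red jam with a pale foil lid, 37 x 50 x 16 mm; a bystander standing loose beside the caddy, origin at the centre of its underside, z up.
- honey_jar: glass jar of honey with a dark cap, 65 mm across, 86 mm tall; a bystander standing loose beside the caddy, origin at the centre of its underside, z up.
There are look-alikes about, which are no part of the job. Leave any purple or turquoise look-alike of the part that bears cover_2_top alone. Leave any orange look-alike of the part that bears cover_3_top alone.

How it is judged (in metres and radians):
On the way, in this order (a step that is already met when the one before it is completed fails the run):
1. a cover has been made to rock by pressing it near its edge (tipped by more than 0.06 rad) (angle between any of cover_1_top, cover_2_top, cover_3_top, cover_4_top's own z axis and vertical above 0.06 rad), for 0.1 s.
2. the rocking cover is pressed home: down by more than 3.5 mm and level (distance of any of cover_1_top, cover_2_top, cover_3_top, cover_4_top from where it was at the start of the episode above 0.0035 m and angle between each of cover_1_top, cover_2_top, cover_3_top, cover_4_top's own z axis and vertical below 0.03 rad), for 0.2 s.
At the end, for the whole second after the job is handed in: One cover has gone down by more than 3.5 mm from where it stood; all four covers lie level (within 0.03 rad) in their wells, within 10 mm of where each started and none higher than 14.5 mm above the deck; the shaker, apple, jam tub and honey jar stand still within 20 mm of where they stood (all of step 2 and z of each of cover_1_top, cover_2_top, cover_3_top, cover_4_top in the frame of caddy below 0.0645 m and distance of each of cover_1_top, cover_2_top, cover_3_top, cover_4_top from where it was at the start of the episode below 0.01 m and linear speed of each of salt_shaker, apple, jam_tub, honey_jar below 0.02 m/s and distance of each of salt_shaker, apple, jam_tub, honey_jar from where it was at the start of the episode below 0.02 m); the robot touches nothing.
It fails at once if a cover is lifted (its middle more than 16 mm above the deck) or turned up by more than 0.3 rad (z of any of cover_1_top, cover_2_top, cover_3_top, cover_4_top in the frame of caddy above 0.066 m or angle between any of cover_1_top, cover_2_top, cover_3_top, cover_4_top's own z axis and vertical above 0.3 rad).
It fails at once if a thing beside the caddy is moved by more than 20 mm (distance of any of salt_shaker, apple, jam_tub, honey_jar from where it was at the start of the episode above 0.02 m).
It also fails if it takes over 51 s, if anything falls off the work surface, if the arm or the gripper's body presses on something with over 40 N, if the wrist force passes 120 N, or if a joint passes its speed limit or range.

## Working session

There is one attempt and no reset: what is moved stays moved. The work goes in short steps, each a Python script; the robot and the scene stay as the last script left them, time stands still between calls to the robot, and variables do not carry over. Pictures are saved under pics/ and viewed, about 8 in all and at most 12, crops included, and the job is handed in when it is done.

```bash
mkdir -p pics; ls; python3 - <<'E'
from plant import ctrl, sensors, optics
import cv2, numpy as np
for n in ("scene","top"):
    p,d=optics.grab_frame(n); cv2.imwrite(f"pics/{n}0.png",p[:,:,::-1]); np.save(f"pics/{n}0.npy",d)
    c=optics.camera_params(n); print(n,c)
print(ctrl.tcp_to_tips, sensors.read_state())
E
```

```text
pics
scene {'mtx': array([[526.92582658,   0.        , 285.32341396],
       [  0.        , 526.92582658, 206.18775231],
       [  0.        ,   0.        ,   1.        ]]), 'R': array([[ 0.58082156, -0.81360996, -0.02617551],
       [-0.33907444, -0.21257579, -0.91642788],
       [ 0.74005057,  0.54115651, -0.39934294]]), 't': array([-298.28687843,  260.11976681,  820.42152147])}
top {'mtx': array([[381.78849026,   0.        , 279.46910108],
       [  0.        , 381.78849026, 205.34282354],
       [  0.        ,   0.        ,   1.        ]]), 'R': array([[-0.10323887, -0.99465092, -0.00336045],
       [-0.97329073,  0.10171715, -0.20581248],
       [ 0.20505339, -0.01797715, -0.97858568]]), 't': array([ 57.41202443, 544.87611491, 845.60734449])}
25.0 {'t': 0.1, 'q': array([ 1.18149547e+00,  2.07351800e-01,  1.54283783e+00,  1.62635732e-07,
        1.39350220e+00, -1.50485910e-01]), 'qvel': array([-0.00224002, -0.002385  , -0.00276876, -0.00094253, -0.00119066,
       -0.00145088]), 'tau': array([-8.87334954e-04, -3.84092724e+01, -2.92549431e+01, -1.95052467e-04,
        4.74775705e-03, -9.39633438e-07]), 'eef_pos': array([135.77324072, 558.07838676, 255.21948103]), 'eef_rot': array([[-9.71618852e-01,  2.36550570e-01, -7.96873204e-04],
       [ 2.36551703e-01,  9.71616962e-01, -1.94204442e-03],
       [ 3.14863805e-04, -2.07542869e-03, -9.99997797e-01]]), 'force': array([ 0.43257357, -0.65073159, -0.43120656]), 'wrist_torque': array([-0.04625488,  0.00767181, -0.00613829]), 'grip_width': 85.23615913498077}
```

View pics/top0.png

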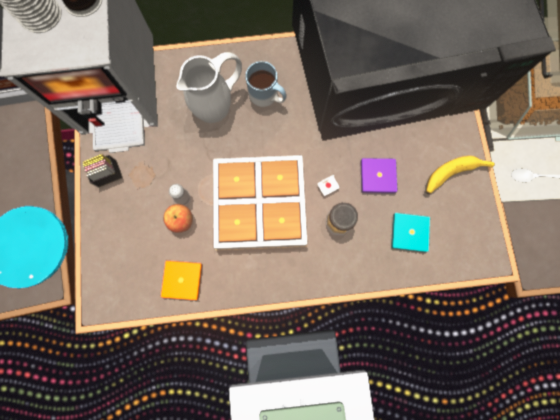

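View pics/scene0.png

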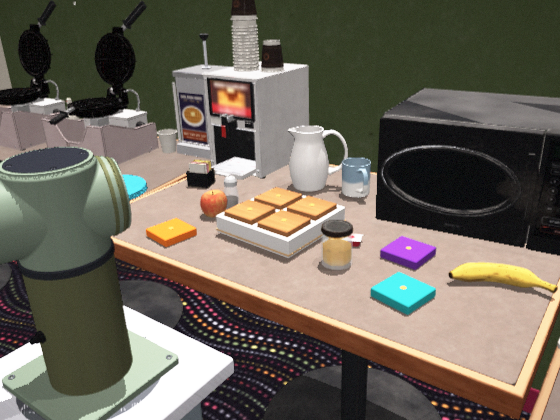

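Top view: four wooden covers with brass dots at about (237,180), (280,178), (237,222) and (282,221). The look-alikes are all off the caddy: purple (379,175), turquoise (411,232) and orange (181,281). Bystanders are the shaker (176,190), apple (177,217), jam tub (328,185) and honey jar (343,218).

```bash
cat > h.py <<'E'
import numpy as np, cv2
from plant import ctrl, sensors, optics
def world(n,u,v,z):
    c=optics.camera_params(n); C=-c["R"].T@c["t"]
    r=c["R"].T@np.linalg.inv(c["mtx"])@np.array([u,v,1.]); return C+r*(z-C[2])/r[2]
def pix(n,X):
    c=optics.camera_params(n); p=c["mtx"]@(c["R"]@X+c["t"]); return p[:2]/p[2]
def wd(n,u,v,d):
    c=optics.camera_params(n); return c["R"].T@(d*np.linalg.inv(c["mtx"])@np.array([u,v,1.])-c["t"])
E
python3 - <<'E'
from h import *
p=cv2.imread("pics/top0.png"); d=np.load("pics/top0.npy")
hsv=cv2.cvtColor(p,cv2.COLOR_BGR2HSV).astype(int)
m=((hsv[...,1]>120)&(hsv[...,0]<18)&(hsv[...,2]>150)).astype(np.uint8); m[:150]=0;m[255:]=0;m[:,:205]=0;m[:,315:]=0
m=cv2.morphologyEx(m,cv2.MORPH_CLOSE,np.ones((5,5),np.uint8))
n,_,st,ce=cv2.connectedComponentsWithStats(m)
P=[]
for i in range(1,n):
    if st[i,4]<400: continue
    u,v=ce[i]; z=wd("top",u,v,np.median(d[int(v)-8:int(v)+9,int(u)-8:int(u)+9]))[2]
    P.append(world("top",u,v,z)); print(st[i],ce[i].round(1),P[-1].round(1))
P=np.array(P); print(P.mean(0))
# white caddy outline
w=((hsv[...,1]<50)&(hsv[...,2]>170)).astype(np.uint8)|m; w[:150]=0;w[252:]=0;w[:,:208]=0;w[:,312:]=0
cs,_=cv2.findContours(w,0,2); c=max(cs,key=cv2.contourArea)
q=np.array([world("top",u,v,50)[:2] for u,v in c[:,0].astype(float)],np.float32); print("caddy",cv2.minAreaRect(q))
for nme,(u,v),z in [("shaker",(176,190),80),("apple",(177,217),50),("tub",(328,185),16),("jar",(343,212),86)]: print(nme,world("top",u,v,z).round())
for u,v in [(200,62),(205,90),(225,60)]: print("jug",wd("top",u,v,d[v,u]).round())
k=cv2.resize(p[145:260,195:325],None,fx=6,fy=5.2,interpolation=cv2.INTER_CUBIC); cv2.imwrite("pics/crop.png",k)
E
```

```text
[ 262  161   37   35 1134] [279.2 177.9] [613.8  -5.6  60.6]
[ 219  163   36   35 1135] [235.9 179.7] [620.3  97.9  59.8]
[ 263  203   38   37 1246] [281.3 220.8] [5.099e+02 2.000e-01 6.060e+01]
[ 219  205   37   37 1250] [236.9 222.7] [516.3 103.8  60.8]
[565.09211241  49.072627    60.45284792]
caddy ((567.4049682617188, 48.78411102294922), (222.2259979248047, 223.18109130859375), 86.31410217285156)
shaker [604. 236.  80.]
apple [546. 245.  50.]
tub [ 596. -126.   16.]
jar [ 511. -141.   86.]
jug [881. 149. 152.]
jug [805. 141. 160.]
jug [875.  91. 159.]
```

View pics/crop.png

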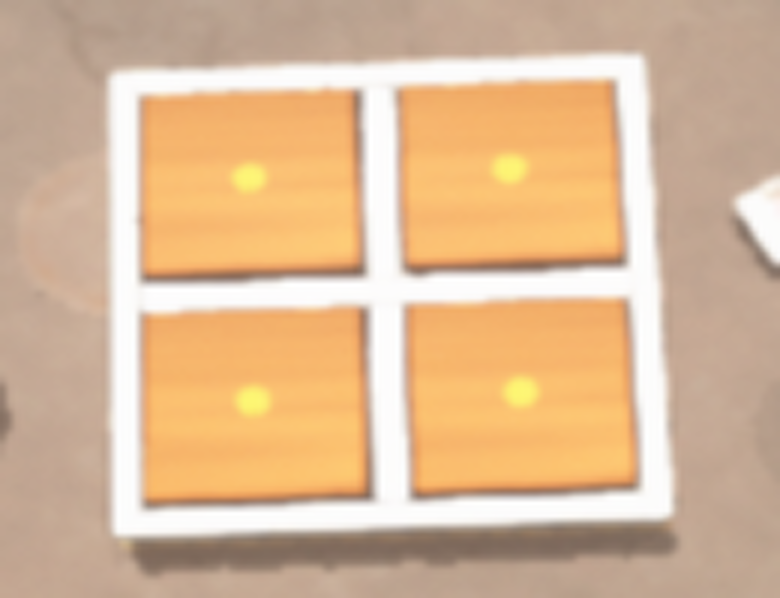

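The crop shows the four covers, each with its brass dot. Dot spacing comes out at 104 mm, heights are about 60 mm and yaw is about -3.6°, which all match the description. Next I shut the gripper and probe each cover on its edge facing the caddy centre.

```bash
cat >> h.py <<'E'
yaw=-0.0627; c,s=np.cos(yaw),np.sin(yaw)
Rz=np.array([[c,-s,0],[s,c,0],[0,0,1]]); O=np.array([565.5,49,0])
Rt=np.column_stack([-Rz[:,0],Rz[:,1],[0,0,-1]])
CV={1:(52,52),2:(52,-52),3:(-52,52),4:(-52,-52)}
def P(x,y,z): return O+Rz@np.array([x,y,0.])+[0,0,z]
def st(): 
    a=sensors.read_state(); return round(a["t"],2),a["eef_pos"].round(2),a["force"].round(1)
E
python3 - <<'E'
from h import *
ctrl.gripper_to(0); print(ctrl.tcp_to_tips, sensors.read_state()["grip_width"])
k=1;x,y=CV[k]; xe=np.sign(x)*(52-43.5+5)
ctrl.move_ptp(P(xe,y,130),Rt); print(st())
ctrl.move_l(P(xe,y,95),vel=100); ctrl.hold(0.2); print(st())
print(ctrl.move_l(P(xe,y,72),vel=20,threshold=2)); print(st())
a=sensors.read_state()["eef_pos"]
print(ctrl.move_l(P(xe,y,a[2]-5),vel=15,threshold=8)); ctrl.hold(.3); print(st())
E
```

```text
25.0 0.26754938637715714
(3.19, array([582.15, 100.98, 130.23]), array([ 0.3, -0. ,  0.5]))
(3.89, array([582.99, 100.1 ,  95.92]), array([-0.1,  0.6, -0.1]))
True
(4.53, array([582.26, 100.04,  84.96]), array([0. , 0.5, 3.9]))
True
(5.03, array([582.29, 100.05,  84.91]), array([-0.2, -0.7,  5. ]))
```

```bash
python3 - <<'E'
from h import *
px=None
ctrl.move_l(P(13.5,52,100),vel=100)
for k in (2,4,3):
    x,y=CV[k]; xe=np.sign(x)*13.5
    ctrl.move_l(P(xe,y,100),vel=120); ctrl.hold(.2)
    r1=ctrl.move_l(P(xe,y,72),vel=25,threshold=2); s1=st(); z=s1[1][2]
    r2=ctrl.move_l(P(xe,y,z-5),vel=15,threshold=8); ctrl.hold(.3); s2=st()
    print(k,r1,s1,r2,s2)
    if z-s2[1][2]>2.5 or z<80: break
    ctrl.move_l(P(xe,y,100),vel=100)
p,d=optics.grab_frame("scene"); cv2.imwrite("pics/rock.png",cv2.resize(p[150:290,180:380],None,fx=4,fy=4,interpolation=2)[:,:,::-1])
E
```

```text
2 True (7.22, array([575.74,  -3.75,  85.68]), array([-1.5, -0.3,  5.1])) True (7.73, array([575.79,  -3.79,  85.68]), array([-0.3, -1. ,  5.9]))
4 True (9.35, array([549.32,  -2.12,  81.98]), array([0.4, 0.3, 3.4])) True (9.86, array([549.34,  -2.11,  81.86]), array([-0.1, -0.2,  4.5]))
3 True (12.07, array([555.36, 101.76,  85.83]), array([ 0.1, -0.3,  4.7])) True (12.57, array([555.34, 101.77,  85.8 ]), array([-0.3,  0.2,  5.5]))
```

View pics/rock.png

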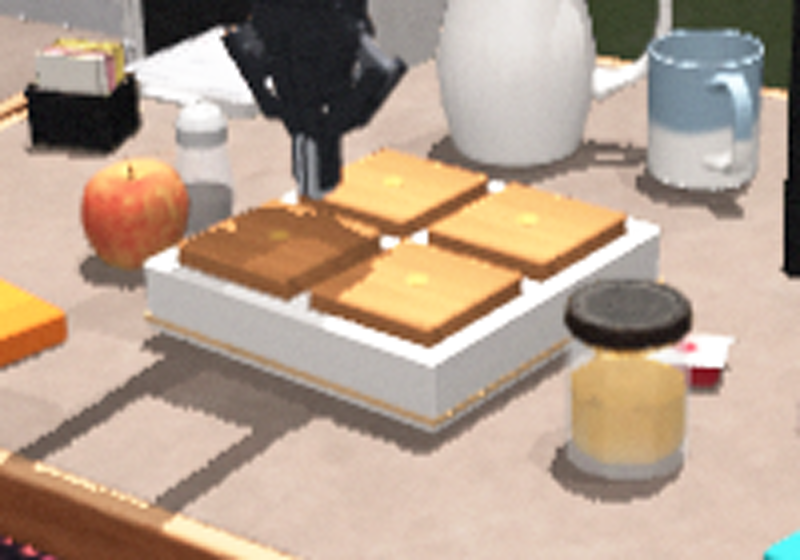

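The picture shows the fingers on the near edge of cover 3, at crop pixel (315,185), which stays level. Covers 1, 2 and 3 stopped at the heights seen by the top camera (60, 60.7 and 60.8 mm). Cover 4 stopped at 57 mm against 60.6 mm seen, so it tipped before the threshold fired. I'll press it again and look.

```bash
python3 - <<'E'
from h import *
ctrl.move_l(P(-13.5,52,100),vel=100)
ctrl.move_l(P(-13.5,-52,100),vel=150); ctrl.hold(.2)
ctrl.move_l(P(-13.5,-52,88),vel=60); ctrl.hold(.1); s0=st()
for z in (86,85,84,83,82,81):
    r=ctrl.move_l(P(-13.5,-52,z),vel=15,threshold=5); print(r,st())
    if r: break
ctrl.hold(.3); print(st())
p,d=optics.grab_frame("scene"); cv2.imwrite("pics/rock2.png",cv2.resize(p[150:290,180:380],None,fx=4,fy=4,interpolation=2)[:,:,::-1])
E
```

```text
False (14.95, array([548.75,  -2.1 ,  85.99]), array([-0.4, -0.7, -0.7]))
False (15.2, array([548.96,  -2.12,  85.15]), array([-0.1, -0.7,  1.4]))
False (15.45, array([549.16,  -2.11,  84.22]), array([ 1.2, -0.3,  1.2]))
False (15.7, array([549.03,  -2.09,  83.12]), array([ 0.7, -0.6,  1.2]))
False (15.95, array([549.  ,  -2.09,  82.09]), array([ 1.8, -0.8,  1.1]))
False (16.2, array([549.16,  -2.09,  81.85]), array([-0.1,  0.4,  6.2]))
(16.5, array([549.14,  -2.1 ,  81.84]), array([1.1, 0.5, 5.6]))
```

View pics/rock2.png

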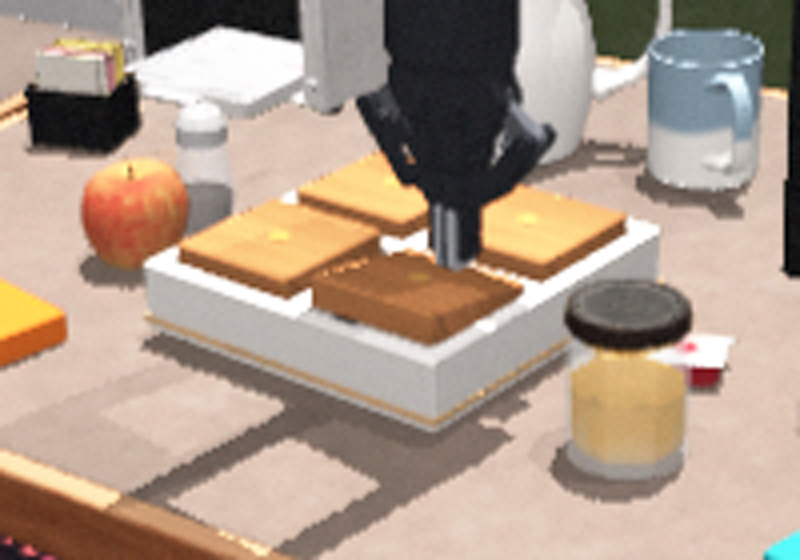

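Cover 4 (near right, crop pixel (415,290)) is clearly tipped: its near edge stands up, and about 1 N was enough to sink it. Next I release it and press its middle.

```bash
python3 - <<'E'
from h import *
ctrl.move_l(P(-13.5,-52,105),vel=60)
ctrl.move_l(P(-52,-52,105),vel=80); ctrl.hold(.4)
ctrl.move_l(P(-52,-52,89),vel=60); ctrl.hold(.2); print(st(),P(-52,-52,0))
print(ctrl.move_l(P(-52,-52,80),vel=15,threshold=3),st())
for z in range(84,74,-1):
    r=ctrl.move_l(P(-52,-52,z),vel=15,threshold=28); print(z,r,st())
    if r: break
ctrl.hold(.3); print(st())
ctrl.move_l(P(-52,-52,110),vel=60)
ctrl.move_l(P(-52,-52,180),vel=120)
ctrl.move_ptp([330,330,260],Rt); print(st())
for n in ("scene","top"):
    p,d=optics.grab_frame(n)
    if n=="top":
        for k,(x,y) in CV.items():
            u,v=pix("top",P(x,y,60)).astype(int)
            b=[wd("top",u+i,v+j,np.median(d[v+j-2:v+j+3,u+i-2:u+i+3]))[2].round(1) for i,j in ((0,0),(-12,0),(12,0),(0,-12),(0,12))]; print(k,b)
    else: cv2.imwrite("pics/end.png",cv2.resize(p[150:290,180:380],None,fx=4,fy=4,interpolation=2)[:,:,::-1])
E
```

```text
(18.75, array([5.1061e+02, 2.9000e-01, 8.9240e+01]), array([-0.5, -0.4,  0.8])) [5.10343916e+02 3.60444215e-01 0.00000000e+00]
True (19.14, array([5.1069e+02, 3.2000e-01, 8.4950e+01]), array([ 0.7, -0.2,  1.9]))
84 False (19.39, array([5.1083e+02, 2.9000e-01, 8.4740e+01]), array([-0.5, -0. ,  4.9]))
83 False (19.64, array([5.1087e+02, 2.7000e-01, 8.3940e+01]), array([-0.9,  0. ,  6.8]))
82 False (19.89, array([5.1088e+02, 2.8000e-01, 8.3010e+01]), array([-1.8,  0.5,  7. ]))
81 False (20.14, array([5.1088e+02, 2.9000e-01, 8.2020e+01]), array([-1.6, -0.2,  7.5]))
80 False (20.39, array([5.1087e+02, 2.9000e-01, 8.1030e+01]), array([-1.3,  0.2,  7.6]))
79 False (20.64, array([5.1084e+02, 3.1000e-01, 7.9990e+01]), array([-1.3,  0.4,  8.4]))
78 False (20.89, array([5.1086e+02, 3.0000e-01, 7.9540e+01]), array([-2.7,  0.4, 12.2]))
77 False (21.14, array([5.1085e+02, 2.8000e-01, 7.9490e+01]), array([-6.5,  0. , 18. ]))
76 False (21.39, array([5.1092e+02, 2.6000e-01, 7.9460e+01]), array([-9.3,  0.6, 24.2]))
75 False (21.64, array([5.1094e+02, 2.9000e-01, 7.9440e+01]), array([-12.1,   1.2,  31.6]))
(21.94, array([5.1093e+02, 2.9000e-01, 7.9440e+01]), array([-11.5,   1.1,  31.9]))
(24.84, array([330.42, 329.41, 259.5 ]), array([ 0.1,  0.4, -0.8]))
1 [np.float64(60.8), np.float64(60.4), np.float64(60.9), np.float64(60.3), np.float64(60.6)]
2 [np.float64(61.2), np.float64(60.7), np.float64(61.9), np.float64(61.3), np.float64(60.5)]
3 [np.float64(61.4), np.float64(61.1), np.float64(61.2), np.float64(61.3), np.float64(61.3)]
4 [np.float64(54.6), np.float64(55.4), np.float64(54.9), np.float64(55.0), np.float64(55.2)]
```

View pics/end.png

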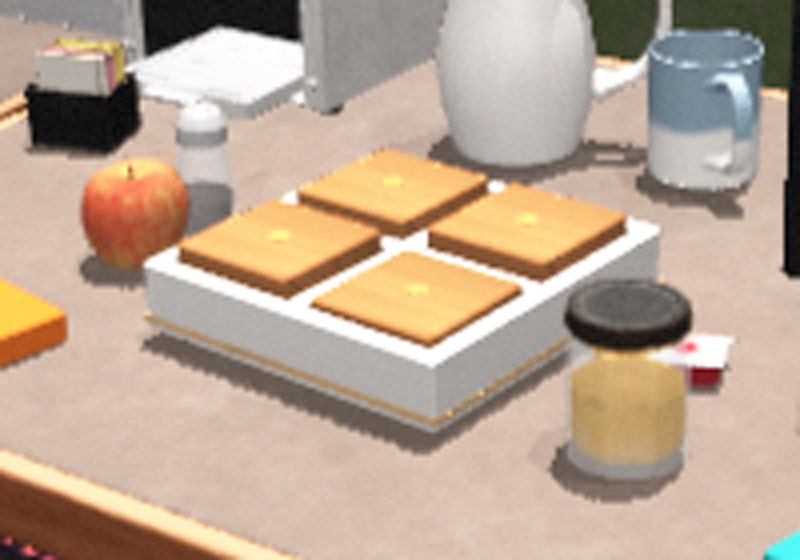

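The final view shows cover 4 (crop pixel (415,290)) seated and level, about 6 mm lower than before. The other covers and the bystanders look unchanged.

```bash
python3 -c "
from plant import ctrl
ctrl.finish_job()"
```

```text
the job is handed in; nothing more can be done
```

The near right cover (cover 4) was the unseated one. It is now pressed home and level, and I handed the job in at about 25 s of the 51 s allowed.

- **Finding it:** I pressed each cover near its edge with the shut fingers. Covers 1, 2 and 3 held firm. Cover 4 gave way under about 1 N, and I saw it tipped in a picture when I pressed it a second time.
- **First press on cover 4:** the force threshold did not fire until the cover had already tipped. I spotted this because it stopped about 4 mm lower than the top camera had measured, so I pressed it again to confirm.
- **Pressing home:** I pushed on its middle with up to 32 N. It sank about 5.5 mm and stopped hard.
- **Last checks:** cover 4's top is at about 55 mm, down from 60.6 mm. Five depth readings across it agree within 1 mm, so it sits level. The other three covers are still at about 61 mm.
- **Surroundings:** the bystanders look unmoved in the last picture, but I did not measure their positions again. The hand is away from everything.

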